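Clip the snap hook onto the vessel's lifting eye

ROBOT

A 7-joint arm with a two-finger parallel gripper is mounted at the origin on the work surface. World frame = base frame: x ahead of the robot, y to its left, z up, the work surface at z = 0. Lengths are in m, angles in rad, forces in N, time in s.
With the tool pointing down it reaches from about 0.4 to 0.85 m from the base axis. Payload 4.5 kg.
Tool frame: the origin (TCP) lies between the finger pads; the fingertips stand 8 mm ahead of it and the grasp point (between the pads) lies 11 mm behind it; z points along the fingers, y is the line along which they close (so a half turn about z gives the same grasp; the last joint's range is limited). The gripper opens to 85 mm and grips with 20 to 120 N. Pads are 22 mm wide; open, the fingers measure 114 mm over their backs; the gripper's body (76 mm by 85 mm) begins 54 mm behind the grasp point. The pads swing forward as they close: fully open they stand 13 mm farther back than shut.
Start: joints at [1.235, 0.689, -0.195, 1.565, 0.157, 0.902, -0.215], TCP at [0.226, -0.583, 0.239] pointing down, gripper open.
Joint ranges: [-3.01, 3.01], [-0.46, 2.08], [-1.47, 1.51], [0.13, 2.56], [-1, 4.14], [0.04, 2.09], [-2.66, 2.66]. Speed limits (rad/s): [2.57, 2.57, 3.14, 3.14, 3.14, 3.14, 3.14].

INTERFACE

Orientations are given as a rotation vector (axis times angle).
In Python, from plant import manip, cams gives the robot as it stands.
- The arm moves only by the tool apply_moves, never from a script. Its argument "targets" is a list of rows, each a list of 3 entries, a list of its own where there are three numbers: the shift along the tool's x, y, z in mm, then the turn, a rotation vector about the tool's x, y, z in rad, then the finger opening in mm, from 0 to 85.4. In form: [[[tx, ty, tz], [rx, ry, rz], jaw], ...]. A call has 1 to 12 rows; each row is the pose to reach, as a shift and turn from the pose commanded when the call began, along the tool's axes at that moment; what a row does not reach only later rows make up. A row lasts 1/12 s, in which the tool goes at most 41.7 mm and 7.16 degrees, less where a joint would pass 70% of its speed; a pose out of reach is approached as far as the arm can. A call with a gripper value outside its range is refused whole. The fingers move at their own pace and stop on an object; "grip_force" is the grip in N (left out, the last holds). Time passes only in rows, so rows that repeat a pose let the fingers close. It gives the time, the measured TCP pose, the force, the opening and the grip force at its end, in the units of the state.
- manip.read_state(): the state, without advancing time (a new reading comes with each control period).
- cams.read_camera(name): name is "scene" or "top" or "wrist"; returns a dict with "image" (480x640x3 uint8, red, green, blue), "z_map" (480x640 float32, m along the optical axis (not along the pixel's ray), 0 where there is no reading), "intrinsics" (3x3 intrinsics, pixels), "dist" ([k1, k2, p1, p2, k3] as OpenCV has them; the pictures are not rectified), "rvec" (rotation vector, rad) and "tvec" (3), from world to camera coordinates, as OpenCV has them. Camera axes: x right, y down, z forward; pixel columns grow to the right and rows downward; lengths in m; the calibration is good to about 2 mm. A picture is of the moment at which its call begins.
- manip.finish_job(): hands the job in; it is judged then, once.
The state is a dict: "time_s": time; "joint_positions": joint angles; "joint_vel": joint speeds; "tau": joint torques, N m; "position": TCP position; "ee_rot": TCP orientation; "wrist_force": force on the tool from outside, world axes, zero at the start; "torque": the same for the moment, N m; "finger_gap": opening from 0.0 (shut) to 1.0 (fully open); "finger_force": force on a finger pad.
Only numpy, scipy, OpenCV 4.12 (cv2) and the standard library are available. Lean on these libraries where they do the work, as an engineer would, in place of code of your own. Each camera call takes 0.05 s, during which the arm holds its last target. There are 200 camera calls.

TASK

Take the big snap hook out of its slotted stand by its orange grip and clip it onto the yellow lifting eye of the welded vessel by pressing its red sprung gate down against the eye's bar until the bar is inside and the gate has snapped shut. Then pull the hook up against the eye with about 12 N for about half a second to prove that the gate holds, lower it so that it hangs on the bar, and let go. Never load hook and eye with more than 20 N, and leave the hammer, pliers and brass collar where they are.

Things in the scene. Friction and masses are not known exactly. Their poses are not given: they have to be found in the camera images.
- hook_grip (a point): Centre of the snap hook's orange grip block (46 mm along hook x, 14 mm thick along y, 32 mm tall), to be pinched across its 14 mm thickness. Axes are the hook's: x along the loop from hinge to nose, y through its thickness, z up from gate to grip; z is up at the start. Along z from here: grip top +16 mm, underside of the spine (upper inner edge of loop) -28, gate axis -73, underside of the hook -82.
- hook: The snap hook, a flat forged steel loop 14 mm thick, 144 mm long, 98 mm tall, about 0.3 kg; origin on its underside, 82 mm straight below the grip's centre, same axes. Along x: hinge leg -84 to -70 mm, gate pivot -69, gate tip +7, rounded nose +8 to +46 (14 mm tall, upwards from the underside), nose leg +46 to +60. It balances about below its grip.
- hook_mouth (a point): Point on the gate's axis near its tip, 73 mm straight below the grip's centre, hook axes: where the eye's bar must enter, just clear of the nose. The bar touches the nose from x = +2 mm on; 4 mm or more too near the nose it jams on it, the nearer the hinge, the longer the gate leans on it. Feeling for the nose sideways, with the gate pressed in about 10 mm, finds the place.
- hook_seat (a point): Where the bar's centre lies when the spine rests on the bar: 34 mm straight below the grip's centre, hook axes. Entering close to the nose, the gate snaps shut 1 to 5 mm before this; else it still leans on the bar 2 mm before this: do not force it on, slide the hook 1 to 8 mm so that the bar goes towards the nose leg. Pulled up, the bar's centre comes to about 63 mm below the grip's centre, bearing on the shut gate from inside.
- gate (a joint): Angle of the hook's red sprung gate (round bar 9 mm thick, hinged at the hook's -x end), rad: 0 = shut, in line with the nose; grows as it swings up into the loop, 0.65 at most (hard stop). Its spring needs about 4 N near the tip to start and some 7 N when the bar slips past; it shuts by itself.
- eye_mid (a point): Middle of the straight top bar of the yellow lifting eye, on the bar's axis: round steel 12 mm thick; x along the bar, z up. Straight for 29 mm either side; on two legs 82 mm apart. 85 mm above the vessel's flat top, 175 mm above the bench. The hook's flat loop must stand across the bar (hook y along bar x), either way round.
- eye: The yellow lifting eye itself (the staple-shaped bar), welded to the vessel; origin on the vessel's top below eye_mid, same axes.
- vessel: The fixed dark steel vessel, a drum of 220 mm diameter and 90 mm height; origin at the centre of its underside. Its x axis points from the eye (42 mm on the -x side of centre) to a flanged nozzle on top (92 mm flange diameter, top at 128 mm, centred 58 mm on the +x side). A flanged side pipe reaches 149 mm out at -x; three short nipples reach 130 mm out.
- stand: The fixed blue slotted stand, 190 x 75 mm; origin at the centre of its underside, x along the slot. The hook's underside stands in the slot on a floor 8 mm above the bench; its walls, at both ends only, reach 40 mm above the bench, with about 1 mm play each side.
- hammer: Loose hammer lying on the bench, a bystander; origin under its middle.
- pliers: Loose red-handled pliers lying on the bench, about 150 mm long, a bystander.
- collar: Loose brass collar, 52 mm diameter, 22 mm high, a bystander; origin at the centre of its underside.
Mind the look-alikes: they are no part of the job. Leave any blue look-alike of the hook alone.

How it is judged:
On the way, in this order (a step that is already met when the one before it is completed fails the run):
1. the eye's bar is inside the hook's loop and the gate has snapped shut (z of eye_mid in the frame of hook between 0.016 and 0.056 m and x of eye_mid in the frame of hook between -0.069 and 0.046 m and value of joint gate below 0.1 rad and y of eye_mid in the frame of hook between -0.036 and 0.036 m), for 0.1 s.
2. the hook is pulled up with at least 8 N so that the bar bears on the shut gate from inside (z of eye_mid in the frame of hook between 0.012 and 0.028 m and x of eye_mid in the frame of hook between -0.069 and 0.046 m and value of joint gate below 0.1 rad and contact force between hook and eye above 8 N and y of eye_mid in the frame of hook between -0.036 and 0.036 m), for 0.4 s.
At the end, for the whole second after the job is handed in: The bar of the eye is inside the hook's loop (anywhere in it), the gate is shut (within 0.1 rad), the hook hangs on the eye, released and at rest (under 0.05 m/s) (all of step 1 and contact force between hook and eye above 0.5 N and linear speed of hook below 0.05 m/s); the robot touches nothing.
It fails at once if hook and eye are loaded with more than 20 N (contact force between hook and eye above 20 N).
It fails at once if the hammer, pliers or collar is moved by more than 20 mm (distance of any of hammer, pliers, collar from where it was at the start of the episode above 0.02 m).
It also fails if it takes over 64 s, if anything falls off the work surface, if the arm or the gripper's body presses on something with over 40 N, if the wrist force passes 120 N, or if a joint passes its speed limit or range.

## Working session

There is one attempt and no reset: what is moved stays moved. The work goes in short steps, Python scripts to look and compute and a tool call to move; the robot and the scene stay as the last step left them, time stands still between calls to the robot, and variables do not carry over. Pictures are saved under pics/ and viewed, at most 10 in all, crops included, and the job is handed in when it is done.

Besides the shell and the picture viewer there is one more tool, called after "Emit:" as name(argument=value, ...) on one line, values as JSON. apply_moves: Moves the arm, as the interface text tells. Its arguments: {"type":"object","properties":{"targets":{"type":"array"},"grip_force":{"type":"number"}},"required":["targets"]}

```bash
mkdir -p pics
cat > h.py <<'E'
import numpy as np,cv2
from plant import manip,cams
from scipy.spatial.transform import Rotation as R
def pts(c):
    h,w=c["z_map"].shape
    u,v=np.meshgrid(np.arange(w),np.arange(h))
    p=cv2.undistortPoints(np.stack([u,v],-1).reshape(-1,1,2).astype(np.float64),c["intrinsics"],c["dist"]).reshape(h,w,2)
    z=c["z_map"]
    X=np.dstack([p[...,0]*z,p[...,1]*z,z])
    Rm=cv2.Rodrigues(np.array(c["rvec"],float))[0]
    W=(X-np.array(c["tvec"]).ravel())@Rm
    W[z<=0]=np.nan
    return W
def save(c,n,crop=None,s=1):
    im=c["image"]
    if crop: im=im[crop[1]:crop[3],crop[0]:crop[2]]
    cv2.imwrite("pics/"+n,cv2.resize(im[...,::-1],None,fx=s,fy=s))
E
python3 - <<'E'
from h import *
a=cams.read_camera("scene");b=cams.read_camera("top")
for n,c in(("s",a),("t",b)): np.savez(n,**c); save(c,n+"0.png")
print(manip.read_state())
E
```

```text
{'time_s': 0.1, 'joint_positions': array([ 1.23479424,  0.68989032, -0.19453063,  1.56625705,  0.15729009,
        0.9025146 , -0.21512411]), 'joint_vel': array([-6.83221252e-05, -2.88868636e-03,  4.36284919e-04, -2.15446526e-03,
       -8.27049146e-05, -5.92788426e-04,  3.62611404e-04]), 'tau': array([-3.67593078e-03, -5.40600085e+01, -1.27165977e+00, -1.58986723e+01,
        9.33749252e-03,  4.34583562e-03, -7.98170447e-06]), 'position': array([ 0.22564921, -0.58221971,  0.23856608]), 'ee_rot': array([-3.08642814e+00, -5.77367477e-01,  6.56724487e-04]), 'wrist_force': array([ 0.78953432, -0.04075058, -0.20894829]), 'torque': array([-0.01488693, -0.00218889, -0.00875486]), 'finger_force': 0.0, 'finger_gap': 1.0004520774771684}
```

View pics/s0.png

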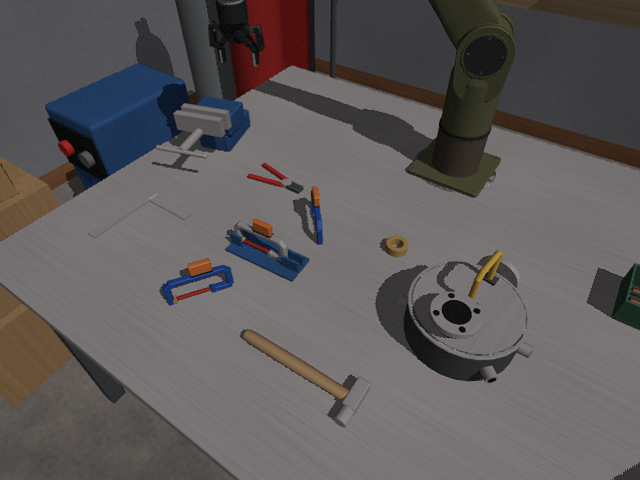

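View pics/t0.png

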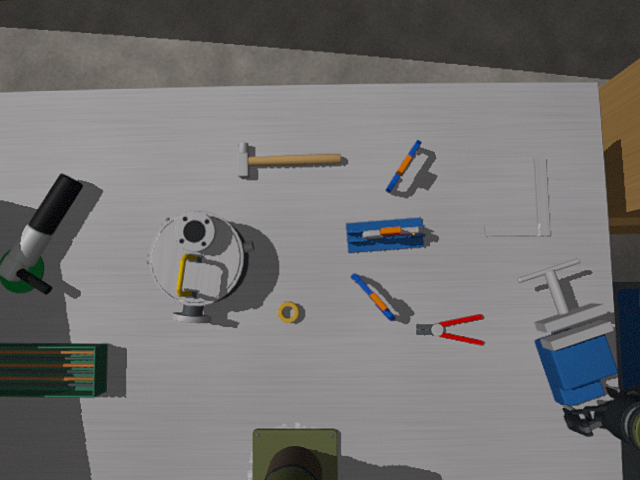

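The scene view shows the steel hook in the blue stand at (262,245), with two blue look-alikes at (198,280) and (317,215). The eye is at (487,272).
In the top view, the candidates for the hook grip are the stand hook (390,231), blue hook (404,166) and blue hook (376,298). I choose (390,231), which is steel and in the slotted stand. The yellow eye is at (186,275) and the brass collar at (289,312), also yellowish.

Run:
```python
from h import *
for n,boxes in (("t",dict(grip=(370,215,420,250),eye=(165,245,215,305),gate=(345,215,430,255))),("s",dict(grip=(245,215,285,240),eye=(465,245,510,300),gate=(225,225,290,270)))):
    c=dict(np.load(n+".npz")); W=pts(c); hsv=cv2.cvtColor(c["image"],cv2.COLOR_RGB2HSV)
    for k,(x0,y0,x1,y1) in boxes.items():
        lo,hi={"grip":((8,150,90),(18,255,255)),"eye":((19,140,60),(32,255,255)),"gate":((0,150,60),(6,255,255))}[k]
        m=cv2.inRange(hsv,lo,hi); mm=np.zeros_like(m); mm[y0:y1,x0:x1]=m[y0:y1,x0:x1]
        P=W[mm>0]; P=P[~np.isnan(P).any(1)]
        if len(P)<3: print(n,k,len(P)); continue
        zm=np.percentile(P[:,2],95)
        T=P[P[:,2]>zm-.006] if k!="gate" else P
        r=cv2.minAreaRect((T[:,:2]*1000).astype(np.float32))
        print(n,k,len(P),len(T),"zmax",zm.round(4),"mean",T.mean(0).round(4),"rect",np.round(r[0],1),np.round(r[1],1),round(r[2],1), "min/max",T.min(0).round(3),T.max(0).round(3))
        e=np.linalg.svd(T[:,:2]-T[:,:2].mean(0),full_matrices=False)[2][0]; print("  dir",np.degrees(np.arctan2(e[1],e[0])).round(1))
s=dict(np.load("s.npz")); t=dict(np.load("t.npz"))
A=cv2.resize(s["image"][205:290,215:320],None,fx=5,fy=5,interpolation=2); B=cv2.resize(t["image"][205:265,335:440],None,fx=3,fy=3)
im=np.zeros((600,530,3),np.uint8); im[:425,:525]=A; im[425:600,:315]=B[:175]
cv2.imwrite("pics/crop1.png",im[...,::-1])
```

```text
t grip 122 98 zmax 0.1101 mean [ 0.5752 -0.23    0.1071] rect [ 575.  -230.5] [11.7 44.5] 3.8 min/max [ 0.568 -0.252  0.104] [ 0.582 -0.208  0.112]
  dir 94.0
t eye 286 153 zmax 0.1837 mean [0.4767 0.2269 0.1815] rect [476.8 227. ] [10.6 72.8] 82.8 min/max [0.441 0.218 0.178] [0.513 0.236 0.186]
  dir 172.2
t gate 6 6 zmax 0.086 mean [ 0.5752 -0.245   0.0377] rect [ 577.6 -242.3] [ 9.1 29.5] 3.9 min/max [ 0.572 -0.257  0.022] [ 0.582 -0.228  0.106]
  dir -92.6
s grip 213 100 zmax 0.1061 mean [ 0.578  -0.2283  0.1043] rect [ 577.4 -228.8] [15.4 44.2] 0.5 min/max [ 0.57  -0.251  0.101] [ 0.585 -0.207  0.109]
  dir 94.4
s eye 468 194 zmax 0.1806 mean [0.4811 0.2288 0.1787] rect [478.4 228.7] [11.4 72.1] 82.3 min/max [0.443 0.219 0.175] [0.514 0.238 0.183]
  dir -8.1
s gate 77 77 zmax 0.0222 mean [ 0.5793 -0.2578  0.0194] rect [ 578.8 -259.3] [10.5 70.9] 1.3 min/max [ 0.573 -0.295  0.016] [ 0.585 -0.224  0.024]
  dir 93.8
```

View pics/crop1.png

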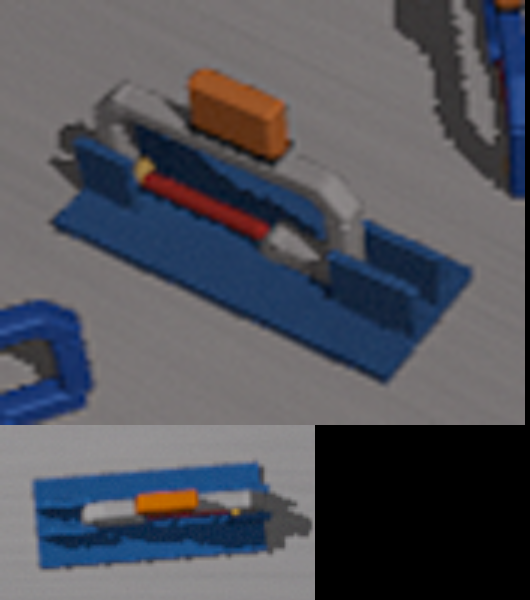

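The crop confirms a steel body with an orange grip. The yellow pivot is at the left, so the hinge is towards world −y and the nose towards +y. That gives hook x at about 94°, the grip near (0.5765, −0.229), and the bar running at about −8°.

```bash
cat >> h.py <<'E'
def rel(p,hx=None,flip=False):
    "shift (mm) and turn (rad) in tool axes to TCP p, tool down, hook x azimuth hx deg"
    s=manip.read_state(); R0=R.from_rotvec(s["ee_rot"]).as_matrix()
    sh=R0.T@(np.array(p)-s["position"])*1000
    out=[sh.round(1)]
    if hx is not None:
        a=np.radians(hx+90); y=np.array([np.cos(a),np.sin(a),0])*(-1 if flip else 1); z=np.array([0,0,-1.])
        R1=np.column_stack([np.cross(y,z),y,z]); out.append(R.from_matrix(R0.T@R1).as_rotvec().round(4))
    return out
E
python3 - <<'E'
from h import *
print(R.from_rotvec(manip.read_state()["ee_rot"]).as_matrix().round(3))
for f in(0,1): print(rel([.5765,-.2293,.2],94,f))
E
```

```text
[[ 0.932  0.361 -0.001]
 [ 0.361 -0.932  0.002]
 [-0.    -0.002 -1.   ]]
[array([ 454.7, -202.2,   38.9]), array([-1.1000e-03,  1.6000e-03,  1.8708e+00])]
[array([ 454.7, -202.2,   38.9]), array([-1.5000e-03, -1.0000e-03, -1.2708e+00])]
```

Emit:
apply_moves(targets=[[[455,-202,39],[0,0,-1.271],85],[[455,-202,39],[0,0,-1.271],85],[[455,-202,39],[0,0,-1.271],85],[[455,-202,39],[0,0,-1.271],85],[[455,-202,39],[0,0,-1.271],85],[[455,-202,39],[0,0,-1.271],85],[[455,-202,39],[0,0,-1.271],85],[[455,-202,39],[0,0,-1.271],85],[[455,-202,39],[0,0,-1.271],85],[[455,-202,39],[0,0,-1.271],85],[[455,-202,39],[0,0,-1.271],85],[[455,-202,39],[0,0,-1.271],85]], grip_force=60)

```text
time_s: 1.1
position: [0.578, -0.2284, 0.1997]
ee_rot: [-2.14, -2.298, 0.0]
wrist_force: [0.2, -1.1, -0.2]
finger_gap: 0.996
finger_force: 0.0
```

Run:
```python
from h import *
c=cams.read_camera("wrist"); save(c,"w1.png"); np.savez("w1",**c)
W=pts(c); hsv=cv2.cvtColor(c["image"],cv2.COLOR_RGB2HSV)
m=cv2.inRange(hsv,(6,150,60),(18,255,255))
n,l,st,ce=cv2.connectedComponentsWithStats(m)
for i in range(1,n):
    if st[i,4]<150: continue
    P=W[l==i]; P=P[~np.isnan(P).any(1)]; zm=np.percentile(P[:,2],95); T=P[P[:,2]>zm-.004]
    r=cv2.minAreaRect((T[:,:2]*1000).astype(np.float32)); print(ce[i].round(),len(T),zm.round(4),np.round(r[0],1),np.round(r[1],1),round(r[2],2))
print(manip.read_state()["joint_positions"].round(2),rel([.5765,-.2293,.079],94,True))
```

```text
[ 91. 186.] 1095 0.0983 [ 418.3 -196.2] [37.9 13.8] 41.82
[315. 248.] 922 0.1065 [ 578.1 -227.3] [10.2 42.2] 4.34
[516. 306.] 641 0.0985 [ 734.8 -264.8] [ 9.6 46.9] 56.95
[ 0.56  0.77 -0.49  1.6   0.43  0.88 -0.01] [array([-12.3, -10.8, 120.8]), array([ 0.0082, -0.0089,  0.0122])]
```

View pics/w1.png

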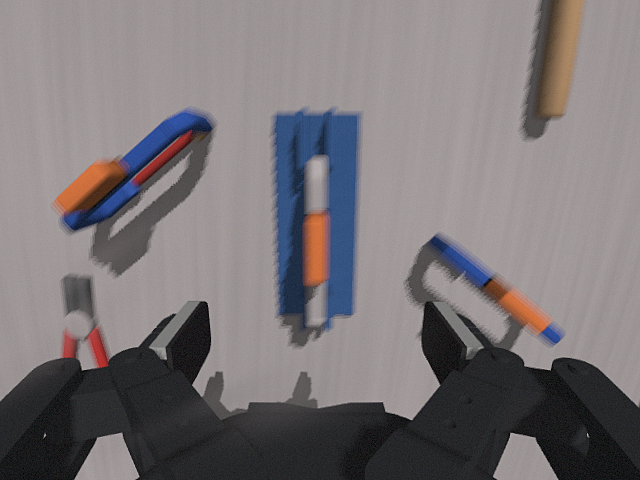

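The wrist view shows the stand hook centred at (316,248) between the open fingers, with the look-alikes at (90,186) and (516,306). The picture is blurred because the arm was still settling, so I'll let it settle and measure again.

Emit:
apply_moves(targets=[[[0,0,0],[0,0,0],85],[[0,0,0],[0,0,0],85],[[0,0,0],[0,0,0],85],[[0,0,0],[0,0,0],85],[[0,0,0],[0,0,0],85]])

```text
time_s: 1.57
position: [0.5761, -0.2318, 0.2003]
ee_rot: [2.145, 2.295, -0.002]
wrist_force: [-0.3, -0.1, -0.1]
finger_gap: 1.0
finger_force: 0.0
```

Run:
```python
from h import *
c=cams.read_camera("wrist"); np.savez("w1",**c)
W=pts(c); hsv=cv2.cvtColor(c["image"],cv2.COLOR_RGB2HSV)
m=cv2.inRange(hsv,(6,150,60),(18,255,255))
n,l,st,ce=cv2.connectedComponentsWithStats(m)
for i in range(1,n):
    if st[i,4]<150: continue
    P=W[l==i]; P=P[~np.isnan(P).any(1)]; zm=np.percentile(P[:,2],95); T=P[P[:,2]>zm-.004]
    r=cv2.minAreaRect((T[:,:2]*1000).astype(np.float32)); print(ce[i].round(),len(T),zm.round(4),np.round(r[0],1),np.round(r[1],1),round(r[2],2))
s=manip.read_state();print(s["position"],s["joint_vel"].round(3),rel([.5765,-.2293,.079],94,True))
```

```text
[ 90. 186.] 1278 0.0983 [ 415.7 -198.6] [45.9 14.1] 41.67
[315. 245.] 1300 0.1066 [ 576.5 -229. ] [13.3 45. ] 4.24
[516. 303.] 983 0.0985 [ 733.4 -266.6] [13.6 46.5] 56.79
[ 0.57630043 -0.23149178  0.20037481] [-0.006  0.    -0.007 -0.003  0.001 -0.002 -0.002] [array([  2.3,   0.4, 121.4]), array([-0.0004,  0.0007, -0.0021])]
```

Emit:
apply_moves(targets=[[[2.5,0.3,30],[0,0,-0.006],50],[[2.5,0.3,60],[0,0,-0.006],45],[[2.5,0.3,80],[0,0,-0.006],45],[[2.5,0.3,100],[0,0,-0.006],45],[[2.5,0.3,112],[0,0,-0.006],45],[[2.5,0.3,120],[0,0,-0.006],45],[[2.5,0.3,121],[0,0,-0.006],45],[[2.5,0.3,121],[0,0,-0.006],30],[[2.5,0.3,121],[0,0,-0.006],20],[[2.5,0.3,121],[0,0,-0.006],10],[[2.5,0.3,121],[0,0,-0.006],5],[[2.5,0.3,121],[0,0,-0.006],5]], grip_force=80)

```text
time_s: 2.62
position: [0.5774, -0.2278, 0.0806]
ee_rot: [2.136, 2.303, -0.0]
wrist_force: [-2.5, 0.2, 5.5]
finger_gap: 0.153
finger_force: 78.0
```

Emit:
apply_moves(targets=[[[0,0,0],[0,0,0],5],[[0,0,0],[0,0,0],5],[[0,0,0],[0,0,0],5],[[0,0,0],[0,0,0],5]])

```text
time_s: 2.95
position: [0.5774, -0.2278, 0.0806]
ee_rot: [2.136, 2.303, -0.0]
wrist_force: [-2.4, -0.6, 6.9]
finger_gap: 0.152
finger_force: 78.0
```

Emit:
apply_moves(targets=[[[0,0,-10],[0,0,0],5],[[0,0,-25],[0,0,0],5],[[0,0,-50],[0,0,0],5],[[0,0,-80],[0,0,0],5],[[0,0,-110],[0,0,0],5],[[0,0,-140],[0,0,0],5],[[0,0,-170],[0,0,0],5],[[0,0,-200],[0,0,0],5],[[0,0,-215],[0,0,0],5],[[0,0,-225],[0,0,0],5],[[0,0,-225],[0,0,0],5],[[0,0,-225],[0,0,0],5]])

```text
time_s: 3.95
position: [0.5768, -0.2274, 0.3039]
ee_rot: [-2.135, -2.304, 0.001]
wrist_force: [-0.1, -0.3, -3.4]
finger_gap: 0.15
finger_force: 78.0
```

Run:
```python
from h import *
c=cams.read_camera("wrist");d=cams.read_camera("scene")
W=pts(d); hsv=cv2.cvtColor(d["image"],cv2.COLOR_RGB2HSV)
for nm,lo,hi in(("orange",(8,150,80),(18,255,255)),("red",(0,150,60),(6,255,255))):
    n,l,st,ce=cv2.connectedComponentsWithStats(cv2.inRange(hsv,lo,hi))
    for i in range(1,n):
        P=W[l==i]; P=P[~np.isnan(P).any(1)]
        if st[i,4]>30 and np.median(P[:,2])>.15: print(nm,ce[i].round(),len(P),np.median(P,0).round(4),np.percentile(P,3,0).round(3),np.percentile(P,97,0).round(3))
im=np.hstack([cv2.resize(c["image"],(400,300)),cv2.resize(d["image"],(400,300))]); cv2.imwrite("pics/g.png",im[...,::-1])
s=manip.read_state();print(s["position"],s["wrist_force"],s["torque"],s["joint_positions"].round(2)); print(rel([.4775,.2278-.12,.30],82,True))
```

```text
orange [257. 143.] 124 [ 0.5793 -0.2094  0.3196] [ 0.571 -0.221  0.303] [ 0.583 -0.206  0.329]
red [246. 171.] 123 [ 0.5785 -0.2606  0.2406] [ 0.37  -0.456  0.006] [ 0.583 -0.225  0.244]
[ 0.57614129 -0.22736322  0.30254068] [-1.04156548 -0.44193497 -3.20720639] [-0.03853515 -0.00995526  0.01180589] [ 0.59  0.65 -0.53  1.49  0.36  1.1   0.06]
[array([341.7, -72.8,   3.1]), array([-0.0034, -0.0006,  0.2159])]
```

View pics/g.png

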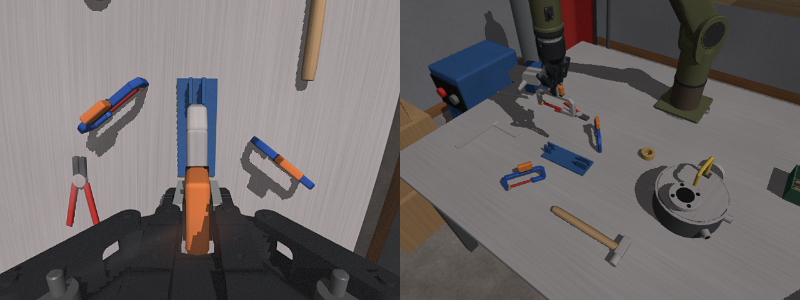

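The hook is held level: the wrist view shows orange at (198,212) in the pads, and in the scene view the hook hangs at (560,100) with the stand empty. Next I'll move to a point short of the eye for a closer look.

Emit:
apply_moves(targets=[[[30,-6,2],[0,0,0.03],5],[[65,-14,2],[0,0,0.06],5],[[100,-22,2],[0,0,0.1],5],[[135,-29,2],[0,0,0.13],5],[[170,-36,2],[0,0,0.16],5],[[205,-44,2],[0,0,0.2],5],[[240,-52,2],[0,0,0.214],5],[[275,-59,2],[0,0,0.214],5],[[305,-66,2],[0,0,0.214],5],[[330,-71,2],[0,0,0.214],5],[[342,-73,2],[0,0,0.214],5],[[342,-73,2],[0,0,0.214],5]])

```text
time_s: 5.05
position: [0.4767, 0.112, 0.3015]
ee_rot: [-2.36, -2.07, 0.001]
wrist_force: [-0.1, -0.7, -3.1]
finger_gap: 0.154
finger_force: 77.9
```

Emit:
apply_moves(targets=[[[0,0,0],[0,0,0],5],[[0,0,0],[0,0,0],5],[[0,0,0],[0,0,0],5],[[0,0,0],[0,0,0],5],[[0,0,0],[0,0,0],5],[[0,0,0],[0,0,0],5]])

```text
time_s: 5.55
position: [0.4787, 0.1074, 0.3022]
ee_rot: [2.371, 2.061, -0.0]
wrist_force: [-0.9, -0.3, -4.2]
finger_gap: 0.149
finger_force: 77.9
```

Run:
```python
from h import *
c=cams.read_camera("wrist"); save(c,"w2.png")
W=pts(c); hsv=cv2.cvtColor(c["image"],cv2.COLOR_RGB2HSV)
m=cv2.inRange(hsv,(19,140,60),(32,255,255))
n,l,st,ce=cv2.connectedComponentsWithStats(m)
for i in range(1,n):
    if st[i,4]<150: continue
    P=W[l==i]; P=P[~np.isnan(P).any(1)]; zm=np.percentile(P[:,2],95); T=P[P[:,2]>zm-.006]
    r=cv2.minAreaRect((T[:,:2]*1000).astype(np.float32)); print(ce[i].round(),len(T),zm.round(4),np.round(r[0],1),np.round(r[1],1),round(r[2],2))
s=manip.read_state();print(s["position"],s["wrist_force"],s["joint_positions"].round(2)); print(rel([.4782,.2330,.30],82.2,True))
```

```text
[287.  72.] 1874 0.1812 [477.2 229.2] [11.6 75.6] 82.47
[0.47864487 0.10757465 0.30227799] [-0.10717874  0.69188873 -2.07663533] [ 0.02  0.46 -0.51  1.87  0.28  0.89 -0.76]
[array([124.2, -17.8,   2.3]), array([ 0.0001,  0.0001, -0.0028])]
```

View pics/w2.png

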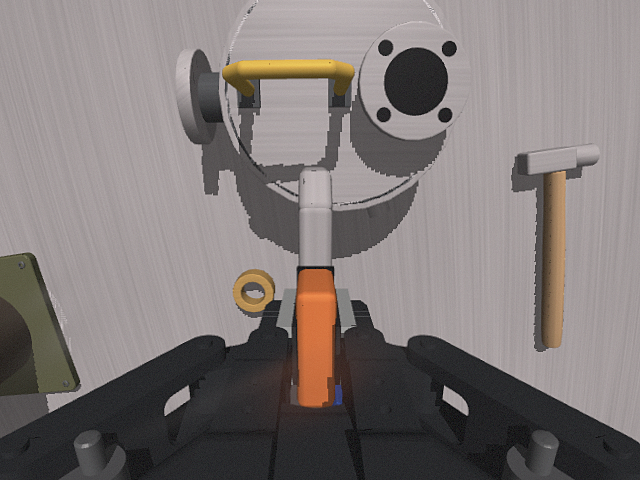

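The wrist view shows the yellow bar at (287,70) ahead of the hook (nose leg at 315,180), square to the hook. It measures at (477.2, 229.2), z top 0.181, which agrees with the other views.

Emit:
apply_moves(targets=[[[30,-5,2],[0,0,-0.006],5],[[60,-9,2],[0,0,-0.006],5],[[90,-13,2],[0,0,-0.006],5],[[110,-16,2],[0,0,-0.006],5],[[122,-18,2],[0,0,-0.006],5],[[125.2,-18,2],[0,0,-0.006],5],[[125.2,-18,10],[0,0,-0.006],5],[[125.2,-18,20],[0,0,-0.006],5],[[125.2,-18,30],[0,0,-0.006],5],[[125.2,-18,37],[0,0,-0.006],5],[[125.2,-18,40],[0,0,-0.006],5],[[125.2,-18,40],[0,0,-0.006],5]])

```text
time_s: 6.6
position: [0.4775, 0.2333, 0.261]
ee_rot: [-2.364, -2.069, 0.004]
wrist_force: [0.0, -0.4, -3.5]
finger_gap: 0.155
finger_force: 78.0
```

Emit:
apply_moves(targets=[[[0,0,0],[0,0,0],5],[[0,0,0],[0,0,0],5],[[0,0,0],[0,0,0],5],[[0,0,0],[0,0,0],5],[[0,0,0],[0,0,0],5],[[0,0,0],[0,0,0],5]])

```text
time_s: 7.1
position: [0.478, 0.2346, 0.2625]
ee_rot: [2.363, 2.07, 0.001]
wrist_force: [0.6, -0.4, -2.5]
finger_gap: 0.152
finger_force: 78.0
```

Run:
```python
from h import *
d=cams.read_camera("scene"); save(d,"s2.png",(400,150,560,330),3.3)
W=pts(d); hsv=cv2.cvtColor(d["image"],cv2.COLOR_RGB2HSV)
for nm,lo,hi in(("red",(0,150,60),(6,255,255)),("yel",(19,140,60),(32,255,255))):
    n,l,st,ce=cv2.connectedComponentsWithStats(cv2.inRange(hsv,lo,hi))
    for i in range(1,n):
        P=W[l==i]; P=P[~np.isnan(P).any(1)]
        if st[i,4]>20 and np.median(P[:,2])>.1: print(nm,ce[i].round(),len(P),np.median(P,0).round(4),np.percentile(P,2,0).round(3),np.percentile(P,98,0).round(3))
s=manip.read_state();print(s["position"],s["wrist_force"]); print(rel([.4778,.2340,.249],82.4,True))
```

```text
red [486. 249.] 71 [0.4788 0.213  0.2005] [0.474 0.195 0.197] [0.482 0.236 0.203]
yel [484. 274.] 412 [0.5006 0.2273 0.1641] [0.439 0.218 0.099] [0.524 0.239 0.181]
[0.47794712 0.23457458 0.26242161] [-0.11479099  0.79970568 -3.10934822]
[array([-0.6, -0.1, 13.4]), array([ 0.0003, -0.0001,  0.0008])]
```

View pics/s2.png

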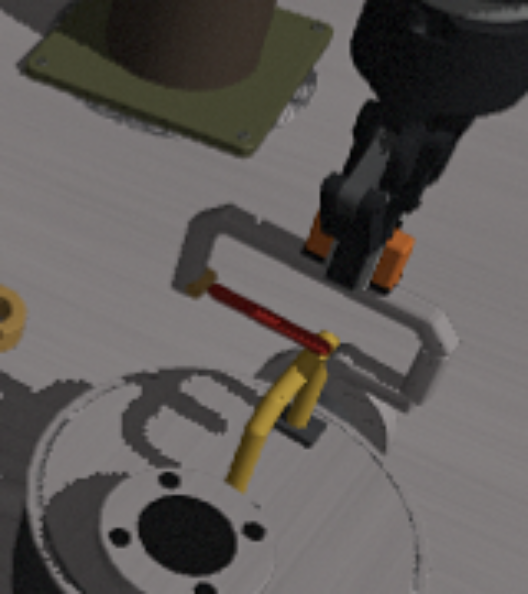

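The crop shows the shut red gate just above the bar, with its tip at (330,345) and the nose beyond. The bar sits just on the hinge side of the tip, so I'll press gently in steps.

Emit:
apply_moves(targets=[[[0,0,3],[0,0,0],5],[[0,0,6],[0,0,0],5],[[0,0,9],[0,0,0],5],[[0,0,12],[0,0,0],5],[[0,0,14],[0,0,0],5],[[0,0,15],[0,0,0],5],[[0,0,16],[0,0,0],5],[[0,0,16],[0,0,0],5],[[0,0,16],[0,0,0],5],[[0,0,16],[0,0,0],5]])

```text
time_s: 7.98
position: [0.4778, 0.2344, 0.2464]
ee_rot: [2.363, 2.07, -0.0]
wrist_force: [-0.9, -0.6, 1.3]
finger_gap: 0.15
finger_force: 78.4
```

Emit:
apply_moves(targets=[[[0,0,1],[0,0,0],5],[[0,0,2],[0,0,0],5],[[0,0,3],[0,0,0],5],[[0,0,3],[0,0,0],5]])

```text
time_s: 8.32
position: [0.4778, 0.2344, 0.2431]
ee_rot: [2.363, 2.07, -0.001]
wrist_force: [-1.4, -0.9, 0.2]
finger_gap: 0.154
finger_force: 78.4
```

Emit:
apply_moves(targets=[[[0,0,1],[0,0,0],5],[[0,0,2],[0,0,0],5],[[0,0,3],[0,0,0],5],[[0,0,3],[0,0,0],5],[[0,0,3],[0,0,0],5]])

```text
time_s: 8.73
position: [0.4778, 0.2345, 0.2402]
ee_rot: [2.363, 2.07, -0.0]
wrist_force: [-1.6, -2.1, 1.2]
finger_gap: 0.151
finger_force: 78.5
```

Emit:
apply_moves(targets=[[[-0.5,0,0.5],[0,0,0],5],[[-1,0,1],[0,0,0],5],[[-1.5,0,1],[0,0,0],5],[[-2,0,1],[0,0,0],5],[[-2,0,1],[0,0,0],5]])

```text
time_s: 9.15
position: [0.4781, 0.2337, 0.2397]
ee_rot: [-2.362, -2.07, -0.004]
wrist_force: [-0.5, 2.3, 2.5]
finger_gap: 0.155
finger_force: 78.5
```

Emit:
apply_moves(targets=[[[-0.5,0,0],[0,0,0],5],[[-1,0,0],[0,0,0],5],[[-1.5,0,0],[0,0,0],5],[[-1.5,0,0],[0,0,0],5]])

```text
time_s: 9.48
position: [0.478, 0.231, 0.2394]
ee_rot: [2.363, 2.069, 0.002]
wrist_force: [0.7, 0.7, 1.1]
finger_gap: 0.15
finger_force: 78.7
```

Emit:
apply_moves(targets=[[[-0.5,0,0],[0,0,0],5],[[-1,0,0],[0,0,0],5],[[-1.5,0,0],[0,0,0],5],[[-1.5,0,0],[0,0,0],5]])

```text
time_s: 9.82
position: [0.4772, 0.2292, 0.2392]
ee_rot: [2.363, 2.07, -0.001]
wrist_force: [-0.1, 2.4, 1.7]
finger_gap: 0.154
finger_force: 78.7
```

Emit:
apply_moves(targets=[[[-0.5,0,0],[0,0,0],5],[[-1,0,0],[0,0,0],5],[[-1,0,0],[0,0,0],5],[[-1,0,0],[0,0,0],5]])

```text
time_s: 10.15
position: [0.477, 0.2283, 0.2392]
ee_rot: [2.363, 2.07, -0.001]
wrist_force: [1.0, 2.0, 2.4]
finger_gap: 0.149
finger_force: 78.7
```

Emit:
apply_moves(targets=[[[-0.5,0,0],[0,0,0],5],[[-1,0,0],[0,0,0],5],[[-1,0,0],[0,0,0],5],[[-1,0,0],[0,0,0],5]])

```text
time_s: 10.48
position: [0.477, 0.2281, 0.2393]
ee_rot: [-2.362, -2.07, -0.001]
wrist_force: [0.4, 1.7, 1.0]
finger_gap: 0.155
finger_force: 78.7
```

Run:
```python
from h import *
F=[]
d=cams.read_camera("scene"); F.append(manip.read_state()["wrist_force"]); save(d,"s3.png",(430,190,540,310),5)
s=manip.read_state();print(s["position"],np.mean(F,0))
```

```text
[0.47700235 0.22807562 0.23934389] [0.95978107 4.44588556 0.92122567]
```

View pics/s3.png

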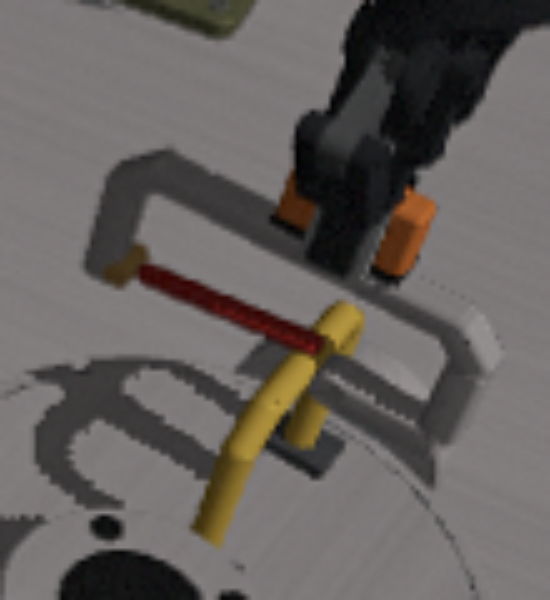

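The crop shows the gate pressed in and the bar against the nose tip (330,350). In the last step the tool moved only 0.2 mm of the 1 mm commanded and the side force rose, so the nose has been found. I'll back off about 2 mm and press on.

Emit:
apply_moves(targets=[[[1,0,0],[0,0,0],5],[[2,0,0],[0,0,0],5],[[3,0,0],[0,0,0],5],[[3,0,2],[0,0,0],5],[[3,0,4],[0,0,0],5],[[3,0,6],[0,0,0],5],[[3,0,8],[0,0,0],5],[[3,0,8],[0,0,0],5]])

```text
time_s: 11.2
position: [0.4771, 0.2299, 0.2307]
ee_rot: [2.363, 2.07, -0.002]
wrist_force: [1.0, -2.9, 0.8]
finger_gap: 0.158
finger_force: 78.7
```

Emit:
apply_moves(targets=[[[0,0,2],[0,0,0],5],[[0,0,4],[0,0,0],5],[[0,0,6],[0,0,0],5],[[0,0,8],[0,0,0],5],[[0,0,10],[0,0,0],5],[[0,0,10],[0,0,0],5]])

```text
time_s: 11.7
position: [0.4775, 0.2317, 0.2213]
ee_rot: [-2.362, -2.071, -0.003]
wrist_force: [0.0, 1.1, 3.4]
finger_gap: 0.156
finger_force: 78.8
```

Emit:
apply_moves(targets=[[[0,0,2],[0,0,0],5],[[0,0,4],[0,0,0],5],[[0,0,6],[0,0,0],5],[[0,0,8],[0,0,0],5],[[0,0,10],[0,0,0],5],[[0,0,10],[0,0,0],5]])

```text
time_s: 12.2
position: [0.477, 0.2288, 0.2105]
ee_rot: [2.363, 2.068, -0.005]
wrist_force: [0.3, -2.5, 2.3]
finger_gap: 0.15
finger_force: 78.8
```

Emit:
apply_moves(targets=[[[0,0,1],[0,0,0],5],[[0,0,2],[0,0,0],5],[[0,0,3],[0,0,0],5],[[0,0,4],[0,0,0],5],[[0,0,5],[0,0,0],5],[[0,0,5],[0,0,0],5]])

```text
time_s: 12.7
position: [0.4771, 0.2302, 0.206]
ee_rot: [2.363, 2.07, -0.002]
wrist_force: [-1.2, -3.8, 3.1]
finger_gap: 0.151
finger_force: 78.9
```

Emit:
apply_moves(targets=[[[0,0,1],[0,0,0],5],[[0,0,2],[0,0,0],5],[[0,0,2.5],[0,0,0],5],[[0,0,2.5],[0,0,0],5]])

```text
time_s: 13.03
position: [0.4774, 0.2303, 0.2036]
ee_rot: [2.363, 2.07, -0.001]
wrist_force: [-0.8, -4.3, 2.9]
finger_gap: 0.148
finger_force: 78.9
```

Emit:
apply_moves(targets=[[[-1,0,0],[0,0,0],5],[[-2,0,0],[0,0,0],5],[[-3,0,0],[0,0,0],5],[[-3,0,0],[0,0,0],5],[[-3,0,0],[0,0,0],5]])

```text
time_s: 13.45
position: [0.477, 0.2291, 0.2037]
ee_rot: [-2.361, -2.07, -0.003]
wrist_force: [-0.3, 0.2, -2.8]
finger_gap: 0.151
finger_force: 81.9
```

The force dropped back to the hook's weight alone, which suggests the gate snapped shut. I'll check.

Run:
```python
from h import *
d=cams.read_camera("scene"); save(d,"s4.png",(430,210,540,330),5)
W=pts(d); hsv=cv2.cvtColor(d["image"],cv2.COLOR_RGB2HSV)
n,l,st,ce=cv2.connectedComponentsWithStats(cv2.inRange(hsv,(0,150,50),(6,255,255)))
for i in range(1,n):
    P=W[l==i]; P=P[~np.isnan(P).any(1)]
    if st[i,4]>15 and len(P) and np.median(P[:,2])>.1: print(ce[i].round(),len(P),np.percentile(P,2,0).round(3),np.percentile(P,98,0).round(3),"slope",np.polyfit(P[:,1],P[:,2],1)[0].round(3))
s=manip.read_state();print(s["position"],s["wrist_force"])
```

```text
[466. 264.] 89 [0.47  0.166 0.138] [0.479 0.213 0.145] slope 0.007
[0.47700189 0.22910784 0.20370537] [-0.75165356 -0.76011494 -2.15262414]
```

View pics/s4.png

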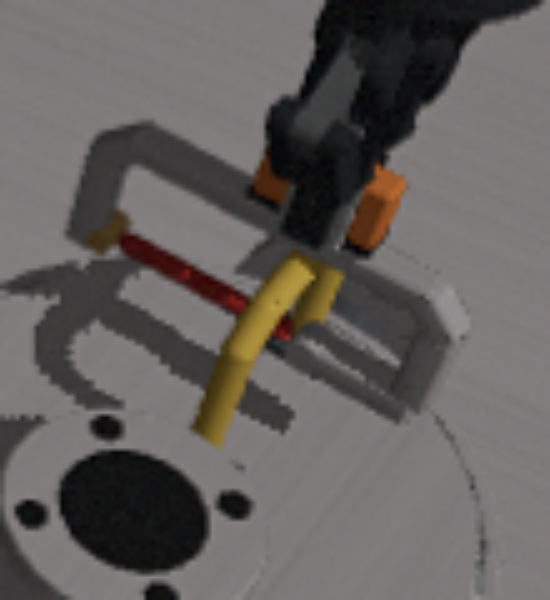

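The crop and the numbers agree. The gate (120,240)→(290,330) is level (slope 0.007) and the bar (310,290) is inside the loop. Next comes the pull.

Emit:
apply_moves(targets=[[[0,0,-4],[0,0,0],5],[[0,0,-8],[0,0,0],5],[[0,0,-12],[0,0,0],5],[[0,0,-16],[0,0,0],5],[[0,0,-20],[0,0,0],5],[[0,0,-22],[0,0,0],5],[[0,0,-23],[0,0,0],5],[[0,0,-23],[0,0,0],5],[[0,0,-23],[0,0,0],5]])

```text
time_s: 14.25
position: [0.4769, 0.2275, 0.2267]
ee_rot: [2.363, 2.07, -0.0]
wrist_force: [0.2, 0.8, -3.3]
finger_gap: 0.154
finger_force: 81.9
```

Emit:
apply_moves(targets=[[[0,0,-0.5],[0,0,0],5],[[0,0,-1],[0,0,0],5],[[0,0,-1],[0,0,0],5],[[0,0,-1],[0,0,0],5]])

```text
time_s: 14.58
position: [0.4769, 0.2276, 0.2277]
ee_rot: [2.363, 2.07, -0.0]
wrist_force: [-0.5, 1.4, -2.3]
finger_gap: 0.15
finger_force: 81.9
```

Emit:
apply_moves(targets=[[[0,0,-0.5],[0,0,0],5],[[0,0,-1],[0,0,0],5],[[0,0,-1],[0,0,0],5],[[0,0,-1],[0,0,0],5]])

```text
time_s: 14.92
position: [0.4769, 0.2275, 0.2286]
ee_rot: [-2.363, -2.07, 0.001]
wrist_force: [0.0, 0.5, -4.0]
finger_gap: 0.147
finger_force: 81.8
```

Emit:
apply_moves(targets=[[[0,0,-0.5],[0,0,0],5],[[0,0,-0.5],[0,0,0],5],[[0,0,-0.5],[0,0,0],5]])

```text
time_s: 15.17
position: [0.4768, 0.2275, 0.229]
ee_rot: [-2.363, -2.07, 0.001]
wrist_force: [-0.2, 1.2, -7.3]
finger_gap: 0.153
finger_force: 81.4
```

Emit:
apply_moves(targets=[[[0,0,-0.5],[0,0,0],5],[[0,0,-0.5],[0,0,0],5],[[0,0,-0.5],[0,0,0],5]])

```text
time_s: 15.42
position: [0.4768, 0.2274, 0.2293]
ee_rot: [-2.363, -2.07, 0.001]
wrist_force: [0.7, 0.3, -13.1]
finger_gap: 0.153
finger_force: 80.6
```

Emit:
apply_moves(targets=[[[0,0,-0.4],[0,0,0],5],[[0,0,-0.4],[0,0,0],5],[[0,0,-0.4],[0,0,0],5]])

```text
time_s: 15.67
position: [0.4767, 0.2274, 0.2296]
ee_rot: [-2.363, -2.07, 0.001]
wrist_force: [1.2, 1.3, -16.5]
finger_gap: 0.147
finger_force: 79.9
```

Emit:
apply_moves(targets=[[[0,0,0],[0,0,0],5],[[0,0,0],[0,0,0],5],[[0,0,0],[0,0,0],5],[[0,0,0],[0,0,0],5]])

```text
time_s: 16.0
position: [0.4767, 0.2274, 0.2297]
ee_rot: [-2.363, -2.07, 0.001]
wrist_force: [2.4, 1.7, -19.6]
finger_gap: 0.156
finger_force: 79.5
```

Emit:
apply_moves(targets=[[[0,0,0],[0,0,0],5],[[0,0,0],[0,0,0],5],[[0,0,0],[0,0,0],5],[[0,0,0],[0,0,0],5]])

```text
time_s: 16.33
position: [0.4767, 0.2274, 0.2299]
ee_rot: [-2.363, -2.07, 0.001]
wrist_force: [1.2, 2.0, -21.5]
finger_gap: 0.15
finger_force: 79.4
```

The proof pull is done: more than 8 N was held for about 0.9 s, but the force was still creeping up, so I'm lowering now. I'm shifting 2.5 mm on the way so the bar sits under the balance point.

Emit:
apply_moves(targets=[[[0,0,2],[0,0,0],5],[[0.5,0,5],[0,0,0],5],[[1,0,9],[0,0,0],5],[[1.5,0,13],[0,0,0],5],[[2.5,0,17],[0,0,0],5],[[2.5,0,21],[0,0,0],5],[[2.5,0,24],[0,0,0],5],[[2.5,0,26],[0,0,0],5],[[2.5,0,27],[0,0,0],5],[[2.5,0,27],[0,0,0],5],[[2.5,0,27],[0,0,0],5]])

```text
time_s: 17.25
position: [0.4774, 0.2301, 0.2032]
ee_rot: [2.363, 2.07, 0.0]
wrist_force: [0.2, -0.2, -3.5]
finger_gap: 0.149
finger_force: 81.8
```

Emit:
apply_moves(targets=[[[0,0,0.5],[0,0,0],5],[[0,0,1],[0,0,0],5],[[0,0,1],[0,0,0],5],[[0,0,1],[0,0,0],5]])

```text
time_s: 17.58
position: [0.4773, 0.23, 0.2022]
ee_rot: [2.363, 2.07, 0.0]
wrist_force: [-0.4, -0.4, -2.7]
finger_gap: 0.155
finger_force: 81.8
```

Emit:
apply_moves(targets=[[[0,0,0.5],[0,0,0],5],[[0,0,1],[0,0,0],5],[[0,0,1],[0,0,0],5],[[0,0,1],[0,0,0],5]])

```text
time_s: 17.92
position: [0.4773, 0.23, 0.2011]
ee_rot: [2.363, 2.07, -0.0]
wrist_force: [-0.0, 0.6, -2.3]
finger_gap: 0.15
finger_force: 81.8
```

Emit:
apply_moves(targets=[[[0,0,0.5],[0,0,0],5],[[0,0,0.8],[0,0,0],5],[[0,0,0.8],[0,0,0],5],[[0,0,0.8],[0,0,0],5]])

```text
time_s: 18.25
position: [0.4773, 0.23, 0.2004]
ee_rot: [2.363, 2.07, -0.0]
wrist_force: [0.1, -0.2, -3.7]
finger_gap: 0.152
finger_force: 81.8
```

Emit:
apply_moves(targets=[[[0,0,0.5],[0,0,0],5],[[0,0,0.8],[0,0,0],5],[[0,0,0.8],[0,0,0],5],[[0,0,0.8],[0,0,0],5]])

```text
time_s: 18.58
position: [0.4774, 0.2301, 0.1997]
ee_rot: [2.363, 2.07, 0.0]
wrist_force: [-0.1, 0.1, -1.6]
finger_gap: 0.157
finger_force: 82.1
```

Emit:
apply_moves(targets=[[[0,0,0.4],[0,0,0],5],[[0,0,0.4],[0,0,0],5],[[0,0,0.4],[0,0,0],5]])

```text
time_s: 18.83
position: [0.4774, 0.2301, 0.1996]
ee_rot: [2.363, 2.07, 0.001]
wrist_force: [-1.2, -0.7, 3.8]
finger_gap: 0.155
finger_force: 82.7
```

The spine is resting on the bar, so I'll ease off and release.

Emit:
apply_moves(targets=[[[0,0,-0.4],[0,0,0],5],[[0,0,-0.4],[0,0,0],5],[[0,0,-0.4],[0,0,0],13],[[0,0,-0.4],[0,0,0],15],[[0,0,-0.4],[0,0,0],18],[[0,0,-0.4],[0,0,0],22],[[0,0,-0.4],[0,0,0],28],[[0,0,-0.4],[0,0,0],36],[[0,0,-0.4],[0,0,0],44],[[0,0,-0.4],[0,0,0],50],[[0,0,-0.4],[0,0,0],50]], grip_force=20)

```text
time_s: 19.75
position: [0.4773, 0.23, 0.1996]
ee_rot: [2.363, 2.07, 0.0]
wrist_force: [-0.5, -0.5, -0.5]
finger_gap: 0.587
finger_force: 0.0
```

Emit:
apply_moves(targets=[[[0,0,-10],[0,0,0],50],[[0,0,-30],[0,0,0],50],[[0,0,-60],[0,0,0],50],[[0,0,-90],[0,0,0],50],[[0,0,-110],[0,0,0],50],[[0,0,-120],[0,0,0],50],[[0,0,-120],[0,0,0],50],[[0,0,-120],[0,0,0],50],[[0,0,-120],[0,0,0],50],[[0,0,-120],[0,0,0],50],[[0,0,-120],[0,0,0],50],[[0,0,-120],[0,0,0],50]])

```text
time_s: 20.75
position: [0.4769, 0.2299, 0.3186]
ee_rot: [-2.363, -2.07, 0.003]
wrist_force: [-0.0, 0.2, -0.3]
finger_gap: 0.589
finger_force: 0.0
```

Run:
```python
from h import *
def f():
    d=cams.read_camera("scene"); 
    W=pts(d); hsv=cv2.cvtColor(d["image"],cv2.COLOR_RGB2HSV)
    for nm,lo,hi in(("or",(8,150,60),(18,255,255)),("red",(0,150,50),(6,255,255))):
      n,l,st,ce=cv2.connectedComponentsWithStats(cv2.inRange(hsv,lo,hi))
      for i in range(1,n):
        P=W[l==i]; P=P[~np.isnan(P).any(1)]
        if st[i,4]>15 and len(P) and np.median(P[:,2])>.08 and ce[i][0]>400: print(nm,ce[i].round(1),len(P),np.median(P,0).round(4),"slope",np.polyfit(P[:,1],P[:,2],1)[0].round(3))
    return d
f(); [cams.read_camera("top") for _ in range(8)]; d=f(); save(d,"s5.png",(370,130,590,370),2.5)
s=manip.read_state();print(s["position"],s["wrist_force"],s["time_s"])
```

```text
or [492.8 247.4] 438 [0.4827 0.2238 0.216 ] slope 0.074
red [466.8 268.8] 70 [0.4755 0.1947 0.1322] slope 0.165
red [487.6 278. ] 24 [0.4813 0.2345 0.1384] slope 0.047
or [492.8 247.3] 437 [0.4826 0.2238 0.2162] slope 0.087
red [466.7 268.7] 74 [0.4753 0.1939 0.132 ] slope 0.185
red [487.5 277.9] 23 [0.4817 0.2346 0.1385] slope -0.072
[0.47732046 0.23008298 0.31960016] [ 0.27468042 -0.18681251  0.60132714] 21.25
```

View pics/s5.png

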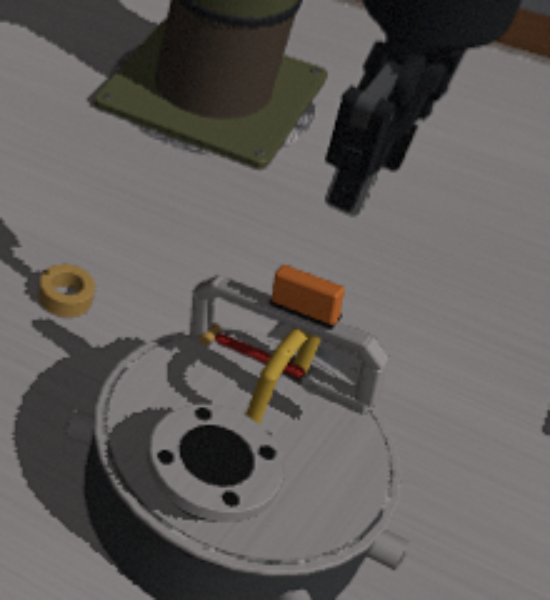

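The picture shows the hook hanging on the bar (295,345), slightly tilted, with the gate shut in line with the nose and the gripper well clear. It is at rest: two readings 0.4 s apart agree. I'm handing it in.

```bash
python3 -c "
from plant import manip; print(manip.finish_job())"
```

```text
the job is handed in; nothing more can be done
None
```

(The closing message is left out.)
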